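# Seat the lens-turntable hub on its key

## Task

Two lens-cleaning turntables stand on the camera bench. On one of them the aluminium hub is not seated: it is twisted on the shaft and rides up on top of the cross key. Turn that hub on its shaft until its keyway drops over the key and it sits fully home, let go of it, and leave the other turntable's hub as it is.

Things in the scene. Friction and masses are not known exactly. Their poses are not given: they have to be found in the camera images.
- hub: The unseated hub, loose aluminium, 0.25-0.5 kg, 54 mm tall; origin: centre of underside, z up. Round flange 64 mm across up to 18 mm, neck above. Bore 19 mm. Keyway 20 wide, 12 mm deep, right across the underside along its x axis; fits either way round. Starts riding on the key, keyway 0.5 rad to a quarter turn from the nearer fit, either direction. Drops by itself if let go within 10 degrees of the key.
- hub_neck (a point): Point on the unseated hub's axis, 42 mm above its underside, at the height to grip its neck. The neck (18 to 54 mm above the underside) has two flats 38 mm apart and 34 mm long, parallel to the keyway (hub's x axis), facing its +y and -y. It is 84 mm above the table at the start, 72 mm when home.
- stand: The unseated hub's turntable: fixed white case 120 x 120 mm, top 30 mm above table; origin under the shaft, on the table, z up. Steel shaft 16 mm thick rises to 86 mm. Dark steel cross key along its x axis, 84 long, 10 wide, 12 mm tall, on the case top through the shaft; its ends stick out 10 mm past the hub's flange. Case turned up to 0.6 rad; the side with a black knob, square to the key, faces the robot.
- hub2: The other turntable's hub, identical, already home on an identical case and key: its flats line up with its key, its underside rests on the case 30 mm above the table (the unseated one rides 12 mm higher, at 42 mm). To be left as it is. Origin and axes as the unseated hub's.
Things that resemble listed ones, but are neither listed nor needed, are in the scene too. What is shaped like the hub but yellow is not meant. What is shaped like the stand but orange is not meant.

How it is judged:
At the end, for the whole second after the job is handed in: The unseated hub sits home: underside within 4 mm of the case top, axis within 10 mm of the shaft's, upright within 0.1 rad, its keyway along the key within 0.3 rad either way round, at rest and let go; the other hub has not been moved by more than 8 mm (z of hub in the frame of stand below 0.034 m and horizontal distance between hub and stand below 0.01 m and angle between the x axis of hub and the x axis of stand, either way round below 0.3 rad and angle between hub's own z axis and vertical below 0.1 rad and linear speed of hub below 0.02 m/s and contact force between hub and the fingers below 0.1 N); the robot touches nothing.
It fails at once if the other turntable's hub is moved by more than 8 mm (distance of hub2 from where it was at the start of the episode above 0.008 m).
It also fails if it takes over 32 s, if anything falls off the work surface, if the arm or the gripper's body presses on something with over 40 N, if the wrist force passes 120 N, or if a joint passes its speed limit or range.

## Robot

A 6-joint arm with a two-finger parallel gripper is mounted at the origin on the work surface. World frame = base frame: x ahead of the robot, y to its left, z up, the work surface at z = 0. Lengths are in m, angles in rad, forces in N, time in s.
With the tool pointing down it reaches from about 0.35 to 0.975 m from the base axis. Payload 4.9 kg.
Tool frame: the origin (TCP) lies at the very end of the fingers, on their centre line; the grasp point (between the pads) lies 19 mm behind it (manip.tcp_to_grasp is the distance from the TCP to the grasp point, in m); z points along the fingers, y is the direction in which the jaws open and shut (so a half turn about z gives the same grasp; the last joint's range is limited). The gripper opens to 85 mm and grips with 20 to 120 N. Pads are 22 mm wide; open, the fingers measure 114 mm over their backs; the gripper's body (76 mm by 85 mm) begins 54 mm behind the grasp point. The pads swing forward as they close: fully open they stand 13 mm farther back than shut.
Start: joints at [-1.444, 0.053, 1.613, -0, 1.476, -0.119], TCP at [0.152, -0.606, 0.231] pointing down, gripper open.
Joint ranges: [-3.01, 3.01], [-1.01, 2.22], [0.06, 2.58], [-1.02, 4.17], [0.09, 2.62], [-3.14, 3.14]. Speed limits (rad/s): [2.57, 2.57, 3.14, 3.14, 3.14, 3.14].

## Interface

Orientations are given as a unit quaternion [w, x, y, z].
In Python, from plant import sensors, cams, job, finder, manip gives the robot as it stands.
- The arm moves only by the shell command python3 -m pendant 'ROWS'. ROWS is JSON, a list of rows, each an object of numbers: "wx", "wy", "wz": the turn, a rotation vector about the tool's x, y, z in degrees; "dx", "dy", "dz": the shift along the tool's x, y, z in m; "hand": the gripper's target within -1 to 1 (fully open at 1, half-way at 0, shut at -1). A call has 1 to 20 rows; each row is the pose to reach, as a shift and turn from the pose commanded when the call began, along the tool's axes at that moment; what a row does not reach only later rows make up. A row lasts 1/12 s, in which the tool goes at most 41.7 mm and 7.16 degrees, less where a joint would pass 70% of its speed; a pose out of reach is approached as far as the arm can. A call with a gripper value outside its range is refused whole. The fingers move at their own pace and stop on an object; the grip force is fixed at half the most. Time passes only in rows, so rows that repeat a pose let the fingers close. It gives the time, the measured TCP pose, the force and the opening at its end, in the units of the state.
- sensors.state(): the state, without advancing time (a new reading comes with each control period).
- cams.grab_frame(name): name is "scene" or "side" or "wrist"; returns (picture, depth): 480x640x3 uint8, red, green, blue; 480x640 float32, m along the optical axis (not along the pixel's ray), 0 where there is no reading.
- cams.calibration(name): a dict with "fov_y" (degrees; the focal length in pixels is half the picture's height over the tangent of half this angle, whatever the lens; pixels are square), "cx", "cy" (the principal point, pixels), "pose" (4x4, takes a point from camera to world coordinates); the wrist camera has in their place "hand_eye" (4x4, takes a point from camera to tool coordinates, whose origin is the TCP and whose axes are the flange's). Camera axes: x right, y down, z forward; pixel columns grow to the right and rows downward; lengths in m; the calibration is good to about 2 mm. A picture is of the moment at which its call begins: read the wrist's pose just before it. calibration takes no time and is no camera call.
- job.job_done(): hands the job in, once; it reports no verdict.
Trained networks look in the newest picture that a camera, given by its name, has taken for a name from the list of things; names that differ only in an ending like _2 or _b are one class to them, and where a whole thing is asked for, a point or a joint stands for the part that bears it (a point fixed in the world has none). Each returns a list of dicts, best first, with "score" (0 to 1); they miss things now and then, are a little off and sometimes report something else, mostly with a low value. They report only what shows in the picture. A call takes as long as a camera call. They do not tell look-alikes from the thing itself.
- finder.look_for(camera, thing): "position" ([x, y, z] in m, in world coordinates, good to about 4 mm: the middle of the surface that is visible of it).
The state is a dict: "time": time; "joint_pos": joint angles; "joint_vel": joint speeds; "joint_efforts": joint torques, N m; "tool_pos": TCP position; "tool_rot": TCP orientation; "contact_force": force on the tool from outside, world axes, zero at the start; "ft_torque": the same for the moment, N m; "gripper_width": opening from 0.0 (shut) to 1.0 (fully open).
Only numpy, scipy, OpenCV 4.12 (cv2) and the standard library are available. Lean on these libraries where they do the work, as an engineer would, in place of code of your own. Each camera call takes 0.05 s, during which the arm holds its last target. There are 200 camera calls.

## Working session

There is one attempt and no reset: what is moved stays moved. The work goes in short steps, Python scripts to look and compute and a shell command to move; the robot and the scene stay as the last step left them, time stands still between calls to the robot, and variables do not carry over. Pictures are saved under pics/ and viewed, about 8 in all and at most 12, crops included, and the job is handed in when it is done.

```bash
mkdir -p pics; cat > h.py <<'E'
import numpy as np, cv2
from plant import sensors, cams, job, finder, manip
from scipy.spatial.transform import Rotation as R
def Tt():
    s=sensors.state(); T=np.eye(4); q=s["tool_rot"]; T[:3,:3]=R.from_quat([q[1],q[2],q[3],q[0]]).as_matrix(); T[:3,3]=s["tool_pos"]; return T
def grab(n):
    T=Tt(); im,d=cams.grab_frame(n); c=cams.calibration(n)
    P=c["pose"] if "pose" in c else T@np.array(c["hand_eye"])
    f=240/np.tan(np.radians(c["fov_y"])/2); v,u=np.mgrid[:480,:640]
    p=np.stack([(u-c["cx"])/f*d,(v-c["cy"])/f*d,d],-1)
    W=p@np.array(P)[:3,:3].T+np.array(P)[:3,3]; W[d==0]=np.nan
    return im,d,W,(np.array(P),f,c)
def proj(cal,p):
    P,f,c=cal; q=np.linalg.inv(P)@np.append(p,1); return q[0]/q[2]*f+c["cx"],q[1]/q[2]*f+c["cy"]
def save(n,im): cv2.imwrite("pics/"+n,cv2.cvtColor(im,cv2.COLOR_RGB2BGR))
E
python3 - <<'E'
from h import *
ims=[]
print(Tt())
for n in ["scene","side"]:
    im,d,W,c=grab(n); ims.append(im)
    for t in ["hub","stand"]:
        for r in finder.look_for(n,t): print(n,t,np.round(r["position"],3),round(r["score"],2),np.round(proj(c,r["position"])))
    save(n+"0.png",im)
E
```

```text
[[ 9.69948994e-01  2.43308214e-01 -2.47322177e-04  1.51986177e-01]
 [ 2.43308205e-01 -9.69946883e-01  2.03975297e-03 -6.05594218e-01]
 [ 2.56399278e-04 -2.03863186e-03 -9.99997889e-01  2.30075488e-01]
 [ 0.00000000e+00  0.00000000e+00  0.00000000e+00  1.00000000e+00]]
scene hub [0.585 0.238 0.048] 0.87 [373. 408.]
scene hub [ 0.631 -0.182  0.023] 0.76 [191. 258.]
scene hub [ 0.486 -0.157  0.066] 0.66 [259. 210.]
scene stand [ 0.489 -0.141  0.032] 0.76 [264. 227.]
scene stand [ 0.28  -0.236  0.027] 0.56 [313. 150.]
side hub [ 0.458 -0.155  0.069] 0.98 [379. 215.]
side hub [0.559 0.236 0.049] 0.89 [156. 306.]
side hub [ 0.609 -0.184  0.026] 0.63 [327. 202.]
side stand [ 0.453 -0.138  0.028] 0.77 [374. 239.]
```

View pics/scene0.png

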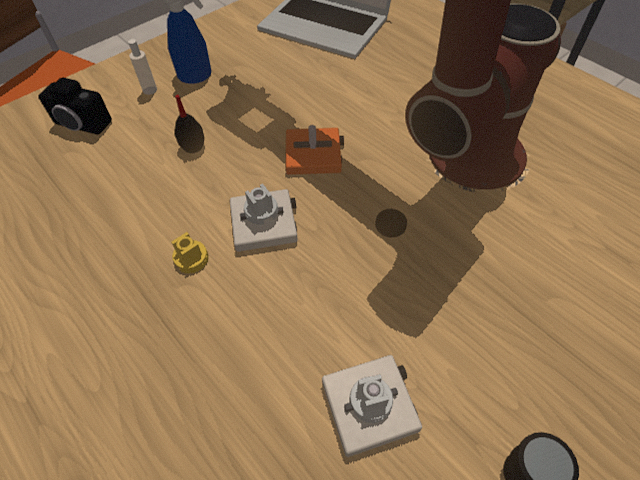

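View pics/side0.png

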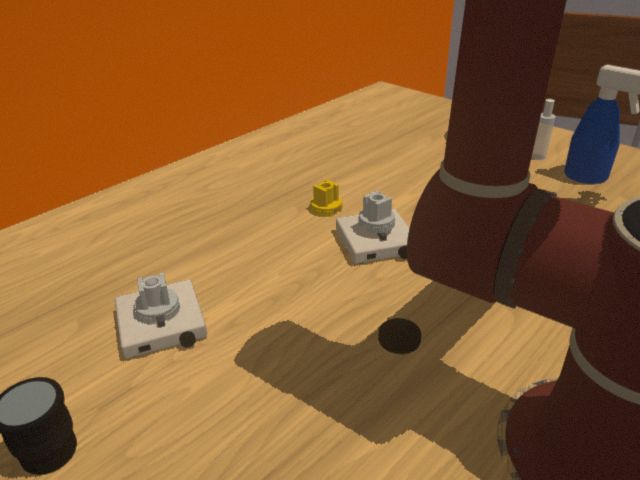

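The scene picture shows two white stands with aluminium hubs: A at (262,205) and B at (372,395). The look-alikes are the yellow hub (188,253) and the orange case (313,150). The two white ones differ in ride height, so I'll measure that and make one close crop of both.

```bash
python3 - <<'E'
from h import *
crops=[]
for n,bx in [("scene",[(205,165,120),(300,335,140)]),("side",[(315,165,120),(95,245,130)])]:
    im,d,W,c=grab(n)
    for k,(u,v,s) in enumerate(bx):
        crops.append(cv2.resize(im[v:v+s,u:u+s],(300,300),interpolation=cv2.INTER_CUBIC))
        p=W[v:v+s,u:u+s].reshape(-1,3); p=p[np.isfinite(p[:,0])]
        z=p[:,2]; q=p[(z>.02)&(z<.12)]
        h,e=np.histogram(q[:,2],np.arange(.02,.12,.004))
        print(n,"AB"[k],"table",np.round(np.median(z[abs(z)<.012]),4),dict(zip((e*1000).astype(int).tolist(),h.tolist())))
        t=p[(z>.078)&(z<.11)]; print(np.round(t.mean(0),3),len(t), "case",np.round([np.percentile(p[abs(z-.03)<.004][:,i],[1,99]) for i in (0,1)],3).tolist())
save("crops.png",np.vstack([np.hstack(crops[:2]),np.hstack(crops[2:])]))
E
```

```text
scene A table 0.0 {20: 181, 24: 362, 28: 1716, 32: 122, 36: 12, 40: 54, 44: 34, 48: 36, 52: 38, 56: 142, 60: 201, 64: 34, 68: 36, 72: 31, 76: 38, 80: 36, 84: 68, 88: 55, 92: 134, 96: 91, 100: 0, 104: 0, 108: 0, 112: 0}
[ 0.477 -0.164  0.091] 401 case [[0.397, 0.549], [-0.239, -0.092]]
scene B table 0.0001 {20: 85, 24: 472, 28: 4008, 32: 259, 36: 51, 40: 126, 44: 265, 48: 435, 52: 30, 56: 27, 60: 28, 64: 29, 68: 28, 72: 31, 76: 55, 80: 276, 84: 279, 88: 0, 92: 0, 96: 0, 100: 0, 104: 0, 108: 0, 112: 0}
[0.576 0.226 0.084] 583 case [[0.505, 0.647], [0.157, 0.296]]
side A table -0.0008 {20: 185, 24: 387, 28: 1377, 32: 65, 36: 60, 40: 107, 44: 120, 48: 137, 52: 160, 56: 196, 60: 121, 64: 62, 68: 53, 72: 53, 76: 57, 80: 57, 84: 71, 88: 76, 92: 169, 96: 20, 100: 0, 104: 0, 108: 0, 112: 0}
[ 0.468 -0.161  0.09 ] 422 case [[0.406, 0.624], [-0.232, -0.09]]
side B table -0.0005 {20: 218, 24: 490, 28: 2528, 32: 94, 36: 87, 40: 123, 44: 301, 48: 250, 52: 61, 56: 51, 60: 70, 64: 60, 68: 67, 72: 56, 76: 70, 80: 257, 84: 107, 88: 0, 92: 0, 96: 0, 100: 0, 104: 0, 108: 0, 112: 0}
[0.569 0.229 0.083] 392 case [[0.498, 0.64], [0.16, 0.3]]
```

View pics/crops.png

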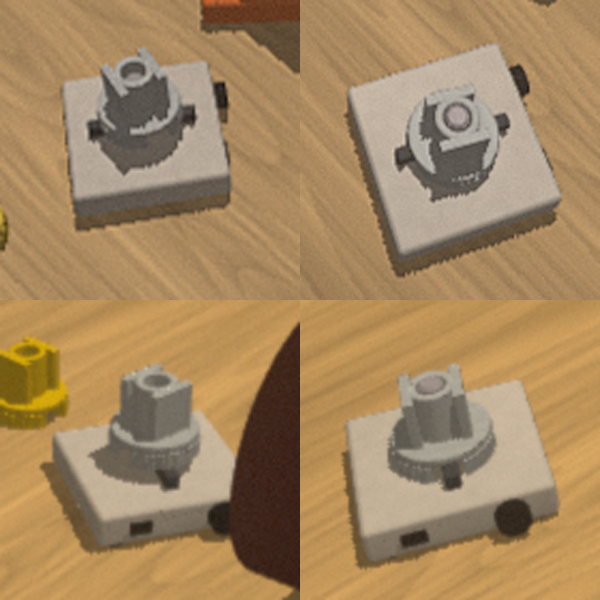

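A's top rim is at 96 mm and B's is at 84 mm, so A is the unseated hub, with its axis near (0.473, -0.163). The side crop also shows A's flats turned away from its key. Next I'll check the wrist camera geometry and go above it.

```bash
python3 - <<'E'
from h import *
c=cams.calibration("wrist"); print(c, manip.tcp_to_grasp, sensors.state()["time"])
E
python3 -m pendant '[{"dx":0.42,"dy":-0.352,"dz":-0.03},{"dx":0.42,"dy":-0.352,"dz":-0.03},{"dx":0.42,"dy":-0.352,"dz":-0.03},{"dx":0.42,"dy":-0.352,"dz":-0.03},{"dx":0.42,"dy":-0.352,"dz":-0.03},{"dx":0.42,"dy":-0.352,"dz":-0.03},{"dx":0.42,"dy":-0.352,"dz":-0.03},{"dx":0.42,"dy":-0.352,"dz":-0.03},{"dx":0.42,"dy":-0.352,"dz":-0.03},{"dx":0.42,"dy":-0.352,"dz":-0.03},{"dx":0.42,"dy":-0.352,"dz":-0.03},{"dx":0.42,"dy":-0.352,"dz":-0.03},{"dx":0.42,"dy":-0.352,"dz":-0.03},{"dx":0.42,"dy":-0.352,"dz":-0.03},{"dx":0.42,"dy":-0.352,"dz":-0.03},{"dx":0.42,"dy":-0.352,"dz":-0.03},{"dx":0.42,"dy":-0.352,"dz":-0.03}]'
cat >look.py <<'E'
from h import *
import sys
im,d,W,c=grab("wrist"); save(sys.argv[1],im); np.save("W.npy",W); np.save("im.npy",im)
z=W[...,2]; C=np.array([.473,-.163])
near=np.hypot(W[...,0]-C[0],W[...,1]-C[1])<.055
hub=near&(z>.088)&(z<.105); print("top",hub.sum(),np.nanmean(W[hub],0), cv2.minAreaRect(W[hub][:,:2].astype(np.float32)*1000))
fl=near&(z>.054)&(z<.066); 
print("flange",fl.sum(),np.nanmean(W[fl],0), cv2.minEnclosingCircle(W[fl][:,:2].astype(np.float32)*1000))
key=near&(z>.036)&(z<.047)&(im.max(-1)<110); print("key",key.sum(), cv2.minAreaRect(W[key][:,:2].astype(np.float32)*1000) if key.sum()>5 else "")
cs=(z>.025)&(z<.034)&(np.hypot(W[...,0]-C[0],W[...,1]-C[1])<.1)&(im.min(-1)>100); print("case",cs.sum(), cv2.minAreaRect(W[cs][:,:2].astype(np.float32)*1000))
print(Tt().round(3), proj(c,[.473,-.163,.096]))
E
python3 look.py w1.png
```

```text
{'fov_y': 65.81092284414899, 'cx': 322.36176660645305, 'cy': 236.39930073734646, 'hand_eye': array([[ 2.10863686e-04, -9.60796823e-01, -2.77253351e-01,
         6.95531227e-02],
       [ 9.99999924e-01,  1.11957296e-04,  3.72567024e-04,
         4.53820266e-04],
       [-3.26920677e-04, -2.77253409e-01,  9.60796774e-01,
        -1.42529036e-01],
       [ 0.00000000e+00,  0.00000000e+00,  0.00000000e+00,
         1.00000000e+00]])} 0.0187 0.4
top 0 [nan nan nan] ((0.0, 0.0), (0.0, 0.0), 0.0)
flange 0 [nan nan nan] ((0.0, 0.0), 0.0)
key 0 
case 0 ((0.0, 0.0), (0.0, 0.0), 0.0)
[[ 0.97   0.243 -0.     0.152]
 [ 0.243 -0.97   0.    -0.606]
 [ 0.    -0.    -1.     0.231]
 [ 0.     0.     0.     1.   ]] (np.float64(-446.6098914831245), np.float64(-665.25623205454))invalid input
look.py:6: RuntimeWarning: Mean of empty slice
  hub=near&(z>.088)&(z<.105); print("top",hub.sum(),np.nanmean(W[hub],0), cv2.minAreaRect(W[hub][:,:2].astype(np.float32)*1000))
look.py:8: RuntimeWarning: Mean of empty slice
  print("flange",fl.sum(),np.nanmean(W[fl],0), cv2.minEnclosingCircle(W[fl][:,:2].astype(np.float32)*1000))
```

View pics/w1.png

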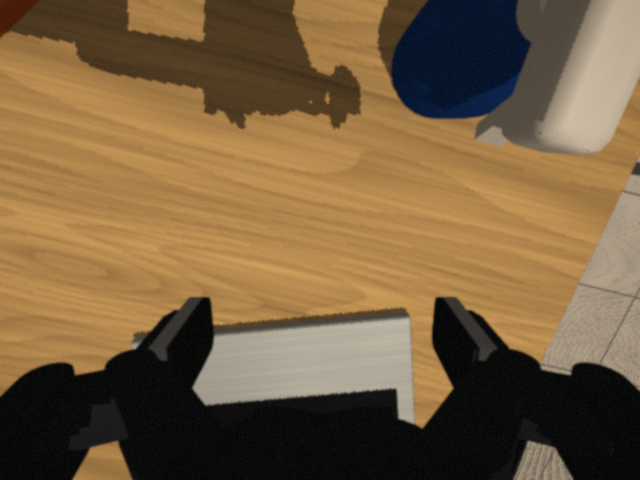

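The wrist view shows only the bench by the laptop, because the move was refused as "invalid input". I'll retry with every field given.

```bash
python3 -m pendant '[{"wx":0,"wy":0,"wz":0,"dx":0.42,"dy":-0.352,"dz":-0.03,"hand":1},{"wx":0,"wy":0,"wz":0,"dx":0.42,"dy":-0.352,"dz":-0.03,"hand":1},{"wx":0,"wy":0,"wz":0,"dx":0.42,"dy":-0.352,"dz":-0.03,"hand":1},{"wx":0,"wy":0,"wz":0,"dx":0.42,"dy":-0.352,"dz":-0.03,"hand":1},{"wx":0,"wy":0,"wz":0,"dx":0.42,"dy":-0.352,"dz":-0.03,"hand":1},{"wx":0,"wy":0,"wz":0,"dx":0.42,"dy":-0.352,"dz":-0.03,"hand":1},{"wx":0,"wy":0,"wz":0,"dx":0.42,"dy":-0.352,"dz":-0.03,"hand":1},{"wx":0,"wy":0,"wz":0,"dx":0.42,"dy":-0.352,"dz":-0.03,"hand":1},{"wx":0,"wy":0,"wz":0,"dx":0.42,"dy":-0.352,"dz":-0.03,"hand":1},{"wx":0,"wy":0,"wz":0,"dx":0.42,"dy":-0.352,"dz":-0.03,"hand":1},{"wx":0,"wy":0,"wz":0,"dx":0.42,"dy":-0.352,"dz":-0.03,"hand":1},{"wx":0,"wy":0,"wz":0,"dx":0.42,"dy":-0.352,"dz":-0.03,"hand":1},{"wx":0,"wy":0,"wz":0,"dx":0.42,"dy":-0.352,"dz":-0.03,"hand":1},{"wx":0,"wy":0,"wz":0,"dx":0.42,"dy":-0.352,"dz":-0.03,"hand":1},{"wx":0,"wy":0,"wz":0,"dx":0.42,"dy":-0.352,"dz":-0.03,"hand":1},{"wx":0,"wy":0,"wz":0,"dx":0.42,"dy":-0.352,"dz":-0.03,"hand":1}]' && python3 look.py w2.png
```

```text
time: 1.78
tool_pos: [0.4737, -0.1626, 0.2613]
tool_rot: [0.0, 0.992, 0.123, -0.0]
contact_force: [-0.5, 0.7, -0.1]
gripper_width: 1.0
top 1266 [ 0.47343485 -0.16803142  0.09532685] ((472.7503356933594, -168.27992248535156), (34.00975799560547, 38.06834030151367), 80.10011291503906)
flange 1706 [ 0.47972245 -0.16620179  0.06042043] ((472.62066650390625, -168.5220489501953), 32.265586853027344)
key 164 ((480.3920593261719, -156.46487426757812), (35.84449005126953, 82.65570068359375), 58.71913146972656)
case 8644 ((471.92724609375, -168.76730346679688), (118.98548126220703, 119.92561340332031), 58.425323486328125)
[[ 0.97   0.243 -0.001  0.473]
 [ 0.243 -0.97  -0.    -0.163]
 [-0.001  0.    -1.     0.261]
 [ 0.     0.     0.     1.   ]] (np.float64(321.8809832119805), np.float64(215.35848905468748))
```

View pics/w2.png

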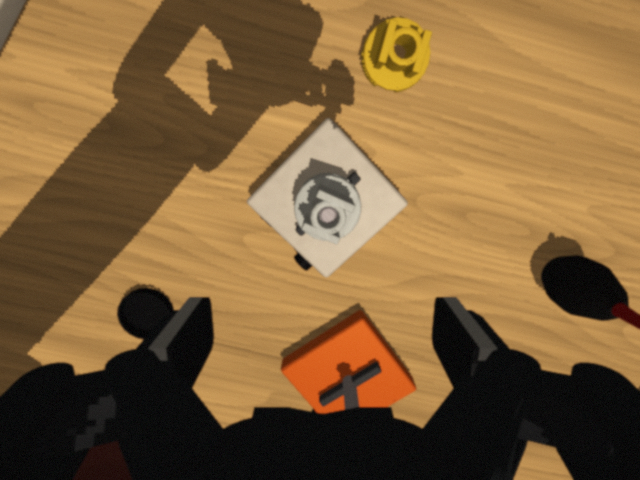

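Wrist picture: the unseated hub is at (328,210) on its white case, and the dark key ends are at (353,177) and (300,228). The yellow hub (397,52) and orange case (348,370) are not wanted.

Measured: the neck rectangle is 34.0 × 38.1 mm, with the flats at 80.1°. The key and case lie at -31.6° (= 148.4°). The hub must therefore turn +68° (CCW), which is within the stated range; taking the neck the other way gives 22°, which the task rules out. The axis is at (0.4727, -0.1685). I'll turn the jaws to the flats (wz = -66) and come lower.

```bash
python3 -m pendant '[{"wx":0,"wy":0,"wz":-66,"dx":-0.0024,"dy":0.0056,"dz":0.08,"hand":1},{"wx":0,"wy":0,"wz":-66,"dx":-0.0024,"dy":0.0056,"dz":0.08,"hand":1},{"wx":0,"wy":0,"wz":-66,"dx":-0.0024,"dy":0.0056,"dz":0.08,"hand":1},{"wx":0,"wy":0,"wz":-66,"dx":-0.0024,"dy":0.0056,"dz":0.08,"hand":1},{"wx":0,"wy":0,"wz":-66,"dx":-0.0024,"dy":0.0056,"dz":0.08,"hand":1},{"wx":0,"wy":0,"wz":-66,"dx":-0.0024,"dy":0.0056,"dz":0.08,"hand":1},{"wx":0,"wy":0,"wz":-66,"dx":-0.0024,"dy":0.0056,"dz":0.08,"hand":1},{"wx":0,"wy":0,"wz":-66,"dx":-0.0024,"dy":0.0056,"dz":0.08,"hand":1},{"wx":0,"wy":0,"wz":-66,"dx":-0.0024,"dy":0.0056,"dz":0.08,"hand":1},{"wx":0,"wy":0,"wz":-66,"dx":-0.0024,"dy":0.0056,"dz":0.08,"hand":1},{"wx":0,"wy":0,"wz":-66,"dx":-0.0024,"dy":0.0056,"dz":0.08,"hand":1},{"wx":0,"wy":0,"wz":-66,"dx":-0.0024,"dy":0.0056,"dz":0.08,"hand":1}]' && python3 look.py w3.png; python3 -c "
from h import *
print(sensors.state()['joint_pos'])"
```

```text
time: 2.83
tool_pos: [0.4721, -0.1699, 0.1812]
tool_rot: [-0.0, 0.767, 0.642, -0.0]
contact_force: [0.2, 0.6, 0.7]
gripper_width: 1.002
top 2189 [ 0.47302044 -0.16692027  0.09534574] ((472.8583679199219, -167.8811798095703), (33.893829345703125, 38.070011138916016), 80.12071990966797)
flange 2681 [ 0.47428456 -0.15888676  0.06037625] ((472.83685302734375, -167.56605529785156), 32.49427795410156)
key 270 ((479.925537109375, -156.0948944091797), (36.19487762451172, 82.35125732421875), 58.52793502807617)
case 10866 ((472.52587890625, -168.63497924804688), (118.6297378540039, 119.9250259399414), 58.42262268066406)
[[ 0.175  0.985 -0.     0.472]
 [ 0.985 -0.175 -0.    -0.17 ]
 [-0.    -0.    -1.     0.181]
 [ 0.     0.     0.     1.   ]] (np.float64(322.6217918891857), np.float64(231.61369592433036))
[-4.93265394e-01 -2.12008958e-01  1.94699933e+00 -1.89273078e-04
  1.40672460e+00 -3.17097175e-01]
```

View pics/w3.png

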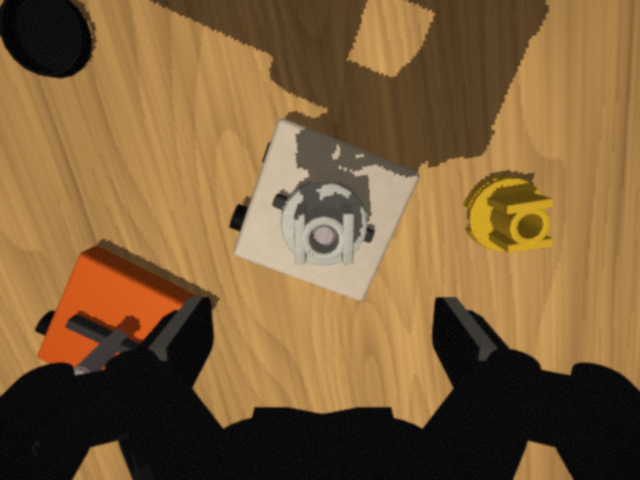

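Wrist picture: the flats stand vertical at x≈300 and x≈348 around the bore (323,236), squarely between the fingers (200 and 445). The centre agrees at (0.4729, -0.168). I'll descend to TCP z = 0.065 and close.

```bash
python3 -m pendant '[{"wx":0,"wy":0,"wz":0,"dx":0.0019,"dy":0.0005,"dz":0.04,"hand":1},{"wx":0,"wy":0,"wz":0,"dx":0.0019,"dy":0.0005,"dz":0.07,"hand":1},{"wx":0,"wy":0,"wz":0,"dx":0.0019,"dy":0.0005,"dz":0.1,"hand":1},{"wx":0,"wy":0,"wz":0,"dx":0.0019,"dy":0.0005,"dz":0.116,"hand":1},{"wx":0,"wy":0,"wz":0,"dx":0.0019,"dy":0.0005,"dz":0.116,"hand":1},{"wx":0,"wy":0,"wz":0,"dx":0.0019,"dy":0.0005,"dz":0.116,"hand":-1},{"wx":0,"wy":0,"wz":0,"dx":0.0019,"dy":0.0005,"dz":0.116,"hand":-1},{"wx":0,"wy":0,"wz":0,"dx":0.0019,"dy":0.0005,"dz":0.116,"hand":-1},{"wx":0,"wy":0,"wz":0,"dx":0.0019,"dy":0.0005,"dz":0.116,"hand":-1},{"wx":0,"wy":0,"wz":0,"dx":0.0019,"dy":0.0005,"dz":0.116,"hand":-1},{"wx":0,"wy":0,"wz":0,"dx":0.0019,"dy":0.0005,"dz":0.116,"hand":-1},{"wx":0,"wy":0,"wz":0,"dx":0.0019,"dy":0.0005,"dz":0.116,"hand":-1},{"wx":0,"wy":0,"wz":0,"dx":0.0019,"dy":0.0005,"dz":0.116,"hand":-1},{"wx":0,"wy":0,"wz":0,"dx":0.0019,"dy":0.0005,"dz":0.116,"hand":-1},{"wx":0,"wy":0,"wz":0,"dx":0.0019,"dy":0.0005,"dz":0.116,"hand":-1}]'
```

```text
time: 4.13
tool_pos: [0.4749, -0.1676, 0.0675]
tool_rot: [0.002, 0.766, 0.643, 0.0]
contact_force: [-1.2, -0.3, 6.3]
gripper_width: 0.436
```

An opening of 0.436 (37 mm) means it grips the 38 mm flats. The residual force is small. Next is the +68° turn, with a 2 mm lift to unload the fingertips.

```bash
python3 -m pendant '[{"wx":0,"wy":0,"wz":-7,"dx":0,"dy":0,"dz":-0.002,"hand":-1},{"wx":0,"wy":0,"wz":-13,"dx":0,"dy":0,"dz":-0.002,"hand":-1},{"wx":0,"wy":0,"wz":-19,"dx":0,"dy":0,"dz":-0.002,"hand":-1},{"wx":0,"wy":0,"wz":-25,"dx":0,"dy":0,"dz":-0.002,"hand":-1},{"wx":0,"wy":0,"wz":-31,"dx":0,"dy":0,"dz":-0.002,"hand":-1},{"wx":0,"wy":0,"wz":-37,"dx":0,"dy":0,"dz":-0.002,"hand":-1},{"wx":0,"wy":0,"wz":-43,"dx":0,"dy":0,"dz":-0.002,"hand":-1},{"wx":0,"wy":0,"wz":-49,"dx":0,"dy":0,"dz":-0.002,"hand":-1},{"wx":0,"wy":0,"wz":-55,"dx":0,"dy":0,"dz":-0.002,"hand":-1},{"wx":0,"wy":0,"wz":-61,"dx":0,"dy":0,"dz":-0.002,"hand":-1},{"wx":0,"wy":0,"wz":-65,"dx":0,"dy":0,"dz":-0.002,"hand":-1},{"wx":0,"wy":0,"wz":-68.3,"dx":0,"dy":0,"dz":-0.002,"hand":-1},{"wx":0,"wy":0,"wz":-68.3,"dx":0,"dy":0,"dz":-0.002,"hand":-1},{"wx":0,"wy":0,"wz":-68.3,"dx":0,"dy":0,"dz":-0.002,"hand":-1},{"wx":0,"wy":0,"wz":-68.3,"dx":0,"dy":0,"dz":-0.002,"hand":-1}]'
python3 -c "
from h import *
T=Tt();print(np.degrees(np.arctan2(T[1,0],T[0,0])))"
```

```text
time: 5.38
tool_pos: [0.4732, -0.1665, 0.0668]
tool_rot: [-0.0, 0.273, 0.962, 0.0]
contact_force: [-0.1, -0.3, -4.7]
gripper_width: 0.434
148.31402474818745
```

The tool is at 148.3° with about 5 N of hub weight hanging. I'll release in place, then rise.

```bash
python3 -m pendant '[{"wx":0,"wy":0,"wz":0,"dx":0,"dy":0,"dz":0,"hand":1},{"wx":0,"wy":0,"wz":0,"dx":0,"dy":0,"dz":0,"hand":1},{"wx":0,"wy":0,"wz":0,"dx":0,"dy":0,"dz":0,"hand":1},{"wx":0,"wy":0,"wz":0,"dx":0,"dy":0,"dz":0,"hand":1},{"wx":0,"wy":0,"wz":0,"dx":0,"dy":0,"dz":0,"hand":1},{"wx":0,"wy":0,"wz":0,"dx":0,"dy":0,"dz":0,"hand":1},{"wx":0,"wy":0,"wz":0,"dx":0,"dy":0,"dz":0,"hand":1},{"wx":0,"wy":0,"wz":0,"dx":0,"dy":0,"dz":0,"hand":1},{"wx":0,"wy":0,"wz":0,"dx":0,"dy":0,"dz":-0.03,"hand":1},{"wx":0,"wy":0,"wz":0,"dx":0,"dy":0,"dz":-0.07,"hand":1},{"wx":0,"wy":0,"wz":0,"dx":0,"dy":0,"dz":-0.11,"hand":1},{"wx":0,"wy":0,"wz":0,"dx":0,"dy":0,"dz":-0.13,"hand":1},{"wx":0,"wy":0,"wz":0,"dx":0,"dy":0,"dz":-0.13,"hand":1},{"wx":0,"wy":0,"wz":0,"dx":0,"dy":0,"dz":-0.13,"hand":1}]'
sed -i 's/z>.088/z>.078/; s/z>.054)&(z<.066/z>.042)\&(z<.054/' look.py; python3 look.py w4.png
```

```text
time: 6.55
tool_pos: [0.4745, -0.1672, 0.1991]
tool_rot: [0.002, 0.272, 0.962, -0.0]
contact_force: [-0.1, 0.7, -0.3]
gripper_width: 0.997
top 2065 [ 0.47192672 -0.16659274  0.08381094] ((472.5682373046875, -166.78359985351562), (38.0268440246582, 33.58875274658203), 58.47956848144531)
flange 2347 [ 0.46578946 -0.1627089   0.04813199] ((471.16162109375, -169.99313354492188), 40.668922424316406)
key 290 ((477.2408447265625, -156.29388427734375), (42.079742431640625, 82.286865234375), 65.19351196289062)
case 11583 ((472.08819580078125, -168.5959014892578), (118.75373840332031, 119.01286315917969), 58.39670944213867)
[[-0.852  0.524 -0.     0.473]
 [ 0.524  0.852  0.    -0.167]
 [ 0.    -0.    -1.     0.197]
 [ 0.     0.     0.     1.   ]] (np.float64(327.7826329236523), np.float64(230.50929396170875))
```

View pics/w4.png

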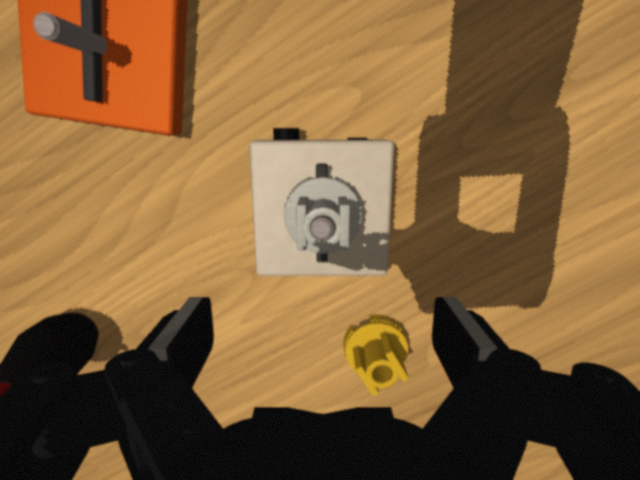

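Wrist picture: the hub at (322,215) now has its flats in line with the key ends at (322,170) and (322,257). Its rim is at 83.8 mm and the flange top at 48 mm, so it sits home. Its axis is within 2 mm of the case centre and its angle within 0.1° of the case. The arm is clear and at rest, so I'm handing in.

```bash
python3 -c "
from h import *
print(job.job_done())"
```

```text
the job is handed in; nothing more can be done
None
```

The unseated hub, on the stand at about (0.473, -0.168), is now home on its key and released. I gripped it by its flats, turned it 68° counter-clockwise and let it drop, and handed the job in at about 6.6 s of the 32 s allowed.

- **Height:** the rim went from about 96 mm to 83.8 mm, and the flange top is at 48 mm. Both match a seated hub.
- **Alignment:** the flats are within about 0.1° of the case and key direction, and the axis is within about 2 mm of the case centre.
- **Contact:** the gripper is open and about 11 cm above the hub, with contact force near zero.
- **Other hub:** the arm never went near it, but I did not measure it again at the end.
- **Checks that disagreed:**
  - The last flange circle fit (40.7 mm radius against 32) and key fit (65° against 58°) were off. I think they picked up the key ends and shadow, so I relied on the rim and case fits.
  - My first move command was refused because fields were left out, and nothing moved.

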